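# Square a steel parts box into the corner stop

## Task

The flat black steel box is to be drilled and has to sit in the dark wooden corner stop on the bench. Push it along the bench with the fingertips, without picking it up, until its long far side lies flat against the long strip and its left end is against the short strip. Then move the hand clear, and leave the other loose things where they are.

Things in the scene. Friction and masses are not known exactly. Their poses are not given: they have to be found in the camera images.
- steel_box: loose flat closed black steel box, 128 x 167 x 36 mm (x, y, z), 0.25 to 0.5 kg, too wide to grasp; sliding takes 2 to 6 N, up to 11 N for a moment at the start. Origin at the centre of its underside. Its +x side goes against the long strip, its +y end against the short one; it starts 20 to 120 mm short of both, turned by up to 0.3 rad to the stop.
- corner_stop: fixed corner stop of two dark hardwood strips at a right angle, 32 mm wide, 30 mm high. Origin at the inner corner at bench height. The long strip runs 280 mm from it along -y, stop face in the plane x = 0; the short strip 150 mm along -x, stop face in the plane y = 0. Seated, the box (in the quarter x < 0, y < 0) has its origin at x = -0.064, y = -0.084 here, axes parallel.
- pine_block: bystander: loose pine block 68 x 105 x 34 mm, left of the short strip; origin at the centre of its underside
- offcut: bystander: loose pine offcut 40 x 74 x 21 mm, beyond the right end of the long strip; origin at the centre of its underside
- wedge: bystander: loose beech wedge 38 x 100 x 22 mm, on the robot's side of the corner stop; origin at the centre of its underside
- tape_ring: bystander: loose roll of masking tape lying flat, 102 mm across, 24 mm high, near the right edge of the bench; origin at the centre of its underside

How it is judged:
By the outcome, as a careful person would: the job done as asked, in the order asked, and still so for the second after the job is handed in, with the robot touching nothing.
It also fails if it takes over 45 s, if anything falls off the work surface, if the arm or the gripper's body presses on something with over 40 N, if the wrist force passes 120 N, or if a joint passes its speed limit or range.

## Robot

A 7-joint arm with a two-finger parallel gripper is mounted at the origin on a cart in front of the work surface, level with it; the furniture and walls round the work are solid. World frame = base frame: x ahead of the robot, y to its left, z up, the work surface at z = 0. Lengths are in m, angles in degrees, forces in N, time in s.
With the tool pointing down it reaches from about 0.425 to 0.875 m from the base axis. Payload 4.7 kg.
Tool frame: the origin (TCP) lies midway between the tips of the shut fingers; the grasp point (between the pads) lies 19 mm behind it; z points along the fingers, y is the line along which they close (so a half turn about z gives the same grasp; the last joint's range is limited). The gripper opens to 87 mm and grips with 3 to 60 N. Pads are 19 mm wide; open, the fingers measure 117 mm over their backs; the gripper's body (75 mm by 190 mm) begins 51 mm behind the grasp point.
Start: joints at [-67.775, 18.392, -4.016, 83.108, 1.295, 78.541, -3.26], TCP at [0.237, 0.605, 0.223] pointing down, gripper open.
Joint ranges: [-163.93, 163.93], [-17.29, 119.83], [-79.2, 71.16], [3.27, 140.29], [-89.18, 269.18], [5.43, 117.66], [-154.24, 154.24]. Speed limits (degrees/s): [147.25, 147.25, 180, 180, 180, 180, 180].

## Interface

Orientations are given as [roll, pitch, yaw] about the fixed x, y, z axes, in that order (R = Rz(yaw) Ry(pitch) Rx(roll)).
In Python, from cell import env gives the robot as it stands. The module is installed in compiled form; this text tells all that it offers.
- The arm moves only by the tool step_arm, never from a script. Its argument "rows" is a list of rows, each an object with "angular": the turn, a rotation vector about the tool's x, y, z in units of pi rad (1.0 is pi rad), a list of three; "slide": the shift along the tool's x, y, z in units of 500 mm (1.0 is 500 mm), a list of three; "jaw": the opening, from 0 (shut) to 1 (fully open). A call has 1 to 10 rows; each row shifts and turns the commanded pose from where the row before left it, along the tool's axes as they then stand; what a row does not reach is not made up. A row lasts 1/8 s, in which the tool goes at most 62.5 mm and 10.7 degrees, less where a joint would pass 70% of its speed; a pose out of reach is approached as far as the arm can. A call with a number of a shift or a turn outside -1 to 1 is refused whole. A call with a gripper value outside its range is refused whole. The fingers move at their own pace and stop on an object; "newtons" is the grip in N (left out, the last holds). Time passes only in rows, so rows that do not move let the fingers close. It gives the time, the measured TCP pose, the force, the opening and the grip force at its end, in the units of the state.
- env.get_obs(): the state, without advancing time (a new reading comes with each control period).
- env.read_camera(name): name is "scene" or "top" or "wrist"; returns the picture (384x512x3 uint8, red, green, blue); there is no depth.
- env.camera_info(name): a dict with "fx", "fy", "cx", "cy" (pixels), "k1" (the pictures are not rectified: a ray, as slopes to the right and down, at radius r is drawn at 1 + k1 r^2 times it, then the intrinsics apply), "R" (3x3) and "t" (3): a world point X has camera coordinates R X + t. Camera axes: x right, y down, z forward; pixel columns grow to the right and rows downward; lengths in m; the calibration is good to about 2 mm. A picture is of the moment at which its call begins: read the wrist's pose just before it. camera_info takes no time and is no camera call; for the wrist camera it gives the pose at the moment of the call.
- env.sign_off(): hands the job in; it is judged then, once.
The state is a dict: "time_s": time; "qpos": joint angles; "joint_velocities": joint speeds; "effort": joint torques, N m; "tool_pos": TCP position; "tool_rot": TCP orientation; "force": force on the tool from outside, world axes, zero at the start; "wrist_torque": the same for the moment, N m; "grip_width": finger opening in m; "grasp_force": force on a finger pad.
Only numpy, scipy, OpenCV 4.12 (cv2) and the standard library are available. Lean on these libraries where they do the work, as an engineer would, in place of code of your own. Each camera call takes 0.05 s, during which the arm holds its last target. There are 200 camera calls.

## Working session

There is one attempt and no reset: what is moved stays moved. The work goes in short steps, Python scripts to look and compute and a tool call to move; the robot and the scene stay as the last step left them, time stands still between calls to the robot, and variables do not carry over. Pictures are saved under pics/ and viewed, at most 10 in all, crops included, and the job is handed in when it is done.

Besides the shell and the picture viewer there is one more tool, called by a JSON object that holds its "name" and its "arguments". step_arm: Moves the arm, as the interface text tells. Shifts and turns lie within -1 to 1; 1 stands for 500 mm of shift or pi rad of turn. Its arguments: {"type":"object","properties":{"rows":{"type":"array"},"newtons":{"type":"number"}},"required":["rows"]}

```bash
mkdir -p pics; python3 - <<'E'
from cell import env
import cv2
o=env.get_obs();print({k:o[k] for k in('time_s','qpos','tool_pos','tool_rot','force','grip_width')})
for n in('scene','top'):
    im=env.read_camera(n);cv2.imwrite(f'pics/{n}0.png',im[:,:,::-1]);print(n,env.camera_info(n))
E
```

```text
{'time_s': 0.0, 'qpos': array([-67.77522628,  18.43830624,  -4.01702188,  83.17787204,
         1.29330108,  78.54116516,  -3.25918962]), 'tool_pos': array([0.23715921, 0.60456524, 0.22144424]), 'tool_rot': array([-1.79887817e+02,  3.81621929e-03,  1.58586931e+02]), 'force': array([-0.51965878,  0.69706004,  0.14890263]), 'grip_width': 0.08723821882211079}
scene {'fx': 412.3260141435117, 'fy': 412.3260141435117, 'cx': 256.3678862044781, 'cy': 189.24684384235024, 'k1': 0.04544246600127451, 'R': array([[ 0.76830523, -0.64002375,  0.00875574],
       [-0.26490334, -0.33039165, -0.90590705],
       [ 0.58269485,  0.6936937 , -0.42338606]]), 't': array([-0.41339633,  0.18377559,  0.91606337])}
top {'fx': 466.3483272248454, 'fy': 466.3483272248454, 'cx': 252.98654044078637, 'cy': 192.8349527653257, 'k1': 0.02020569488680033, 'R': array([[-0.01852835, -0.99982681,  0.00174892],
       [-0.97857386,  0.01777569, -0.20512732],
       [ 0.20506071, -0.00551211, -0.97873373]]), 't': array([0.01922242, 0.56785243, 1.33017097])}
```

View pics/top0.png

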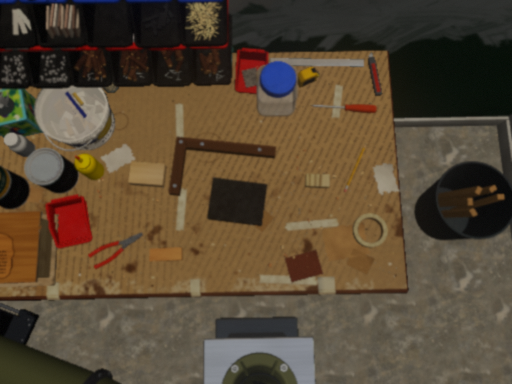

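View pics/scene0.png

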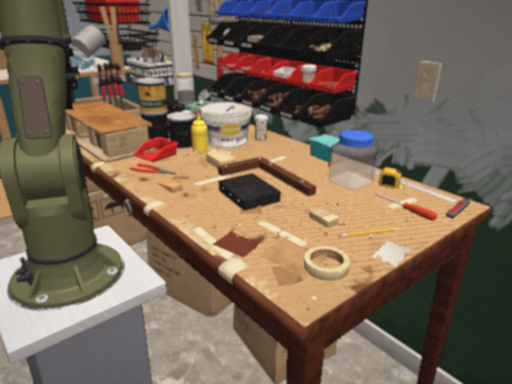

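Top view: the box is at about (238,201), the stop's inner corner near (186,152), the long strip runs to (275,153) and the short one to (175,193). The wedge is at (165,254), the pine block at (147,174), the offcut at (317,181) and the tape at (370,230). The scene view agrees with this.

```bash
cat > h.py <<'E'
from cell import env
import numpy as np, cv2
def ray(n,px,z):
    c=env.camera_info(n);px=np.atleast_2d(px).astype(float)
    d=(px-[c['cx'],c['cy']])/[c['fx'],c['fy']];u=d.copy()
    for _ in range(10): u=d/(1+c['k1']*(u**2).sum(1,keepdims=True))
    R,t=np.array(c['R']),np.array(c['t']);C=-R.T@t
    w=np.c_[u,np.ones(len(u))]@R
    return C+w*((z-C[2])/w[:,2])[:,None]
def box(im,lo=(190,160),hi=(290,240)):
    m=np.zeros(im.shape[:2],np.uint8)
    s=im[lo[1]:hi[1],lo[0]:hi[0]].astype(int);m[lo[1]:hi[1],lo[0]:hi[0]]=(s.max(2)<75)&(s.max(2)-s.min(2)<25)
    m=cv2.morphologyEx(m,cv2.MORPH_OPEN,np.ones((3,3)))
    c=max(cv2.findContours(m,cv2.RETR_EXTERNAL,cv2.CHAIN_APPROX_NONE)[0],key=cv2.contourArea)
    return m,c
E
python3 - <<'E'
from h import *
im=env.read_camera('top')
m,c=box(im);print(cv2.contourArea(c),c[:,0].min(0),c[:,0].max(0))
p=ray('top',c[:,0],0.036)[:,:2]
r=cv2.minAreaRect((p*1000).astype(np.float32));print(r);print(cv2.boxPoints(r))
print(im[200,180:290:6].tolist());print(im[150,170:290:6].tolist())
cr=cv2.resize(im[120:280,120:320],None,fx=4,fy=3.75,interpolation=cv2.INTER_CUBIC)
cr=np.clip(cr.astype(float)*1.6,0,255).astype(np.uint8)
cv2.imwrite('pics/c1.png',cr[:,:,::-1])
E
```

```text
2095.5 [208 179] [265 224]
((548.3632202148438, 58.2483024597168), (162.554443359375, 125.14503479003906), 81.6516342163086)
[[474.65298 -13.08268]
 [598.4719  -31.25267]
 [622.0735  129.57928]
 [498.25452 147.74927]]
[[148, 137, 108], [125, 103, 71], [120, 91, 52], [127, 95, 55], [121, 91, 52], [45, 36, 24], [33, 28, 22], [34, 28, 23], [31, 25, 19], [30, 25, 20], [29, 24, 19], [32, 27, 23], [30, 25, 21], [31, 26, 21], [54, 43, 29], [123, 93, 53], [110, 82, 48], [118, 89, 52], [124, 94, 55]]
[[120, 91, 53], [59, 36, 20], [59, 34, 18], [99, 74, 42], [80, 58, 33], [55, 40, 23], [41, 28, 15], [39, 25, 14], [43, 26, 14], [53, 32, 17], [56, 34, 19], [60, 36, 20], [60, 36, 20], [61, 36, 20], [62, 38, 21], [83, 74, 70], [63, 38, 21], [62, 37, 22], [114, 86, 50], [128, 98, 56]]
```

View pics/c1.png

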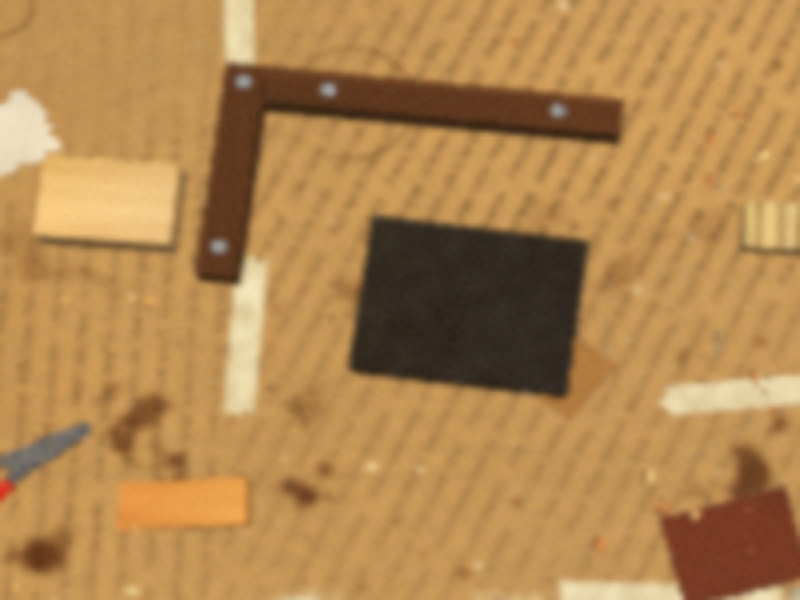

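```bash
cat >> h.py <<'E'
def edges(im,ylo,yhi,up=4):
    pass
def line(n,im,a,b,z,half=6,th=None,N=40):
    """fit subpixel edge near segment a-b (pixels), return world point, direction at height z"""
    a,b=np.array(a,float),np.array(b,float);d=(b-a)/np.linalg.norm(b-a);nn=np.array([-d[1],d[0]])
    g=im[:,:,0].astype(np.float32);s=np.arange(-half,half+.01,.25);P=[]
    for t in np.linspace(.08,.92,N):
        q=a+(b-a)*t+s[:,None]*nn
        v=cv2.remap(g,q[:,0].astype(np.float32)[None],q[:,1].astype(np.float32)[None],cv2.INTER_LINEAR)[0]
        v=cv2.GaussianBlur(v[None],(0,0),2)[0];k=np.argmax(abs(np.gradient(v)))
        P.append(q[k])
    W=ray(n,np.array(P),z)[:,:2].astype(np.float32)
    vx,vy,x,y=cv2.fitLine(W,cv2.DIST_HUBER,0,.001,.001).ravel()
    r=(W-[x,y])@[-vy,vx]
    return np.array([x,y]),np.array([vx,vy]),r.std()*1000
def isect(l,m):
    t=np.linalg.solve(np.c_[l[1],-m[1]],m[0]-l[0]);return l[0]+t[0]*l[1]
E
python3 - <<'E'
from h import *
im=sum(env.read_camera('top').astype(float) for _ in range(3))/3
f=lambda x,y:(120+x/4-.4,120+y/3.75-.4)
L={}
for k,a,b,z in[('long_out',(280,68),(610,100),.03),('short_out',(226,85),(200,260),.03),('long_in_bot',(290,113),(610,140),0),('short_in_bot',(264,125),(242,270),0),
 ('box_far',(375,217),(583,241),.036),('box_near',(352,371),(567,395),0),('box_l_top',(372,220),(352,370),.036),('box_r_top',(586,243),(567,393),.036)]:
    L[k]=line('top',im,f(*a),f(*b),z,half=3);p,d,s=L[k];print(k,p.round(4),np.degrees(np.arctan2(d[1],d[0])).round(2),s.round(2))
i=isect
print('corner out',i(L['long_out'],L['short_out']),'in',i(L['long_in_bot'],L['short_in_bot']))
print('box far-left',i(L['box_far'],L['box_l_top']),'far-right',i(L['box_far'],L['box_r_top']),'near l',i(L['box_near'],L['box_l_top']),i(L['box_near'],L['box_r_top']))
E
```

```text
long_out [0.7382 0.0744] 83.12 0.5
short_out [0.6681 0.2563] -7.14 0.61
long_in_bot [0.7078 0.0723] 83.0 0.34
short_in_bot [0.6487 0.2271] -7.09 0.35
box_far [0.6147 0.0647] 81.54 0.38
box_near [0.489 0.065] 81.99 0.46
box_l_top [0.5589 0.1404] -8.32 0.27
box_r_top [ 0.5368 -0.0237] -8.97 0.44
corner out [0.7587838  0.24490954] in [0.72560173 0.21758266]
box far-left [0.624551   0.13075367] far-right [ 0.6001045  -0.03367133] near l [0.5008195  0.14885145] [ 0.4778624  -0.01437549]
```

{"name": "step_arm", "arguments": {"rows": [{"angular": [0, 0, -0.04], "slide": [0, 0, 0], "jaw": 1}, {"angular": [0, 0, -0.04], "slide": [0, 0, 0], "jaw": 1}, {"angular": [0, 0, 0], "slide": [-0.057, -0.1, 0], "jaw": 1}, {"angular": [0, 0, 0], "slide": [-0.057, -0.1, 0], "jaw": 1}, {"angular": [0, 0, 0], "slide": [-0.057, -0.1, 0], "jaw": 1}, {"angular": [0, 0, 0], "slide": [-0.057, -0.1, 0], "jaw": 1}, {"angular": [0, 0, 0], "slide": [-0.057, -0.1, 0], "jaw": 1}, {"angular": [0, 0, 0], "slide": [-0.057, -0.1, 0], "jaw": 1}, {"angular": [0, 0, 0], "slide": [-0.057, -0.1, 0], "jaw": 1}, {"angular": [0, 0, 0], "slide": [0, 0, 0], "jaw": 1}]}}

```text
time_s: 1.55
tool_pos: [0.3947, 0.2288, 0.223]
tool_rot: [180.0, 0.1, 172.5]
force: [-0.6, 1.6, 1.0]
grip_width: 0.0866
grasp_force: 0.0
```

```bash
cat > st.py <<'E'
from h import *
o=env.get_obs();p=np.array(o['tool_pos']);a=np.radians(-7);R=np.array([[np.cos(a),-np.sin(a)],[np.sin(a),np.cos(a)]])
C=np.array([.7245,.2173])
print(o['time_s'],p.round(4),np.round(o['tool_rot'],2),'stopframe',(R.T@(p[:2]-C)).round(4),'F',np.round(o['force'],1),'q',np.round(o['qpos'],0))
E
python3 st.py
```

```text
1.55 [0.3947 0.2288 0.223 ] [1.8000e+02 6.0000e-02 1.7249e+02] stopframe [-0.3288 -0.0288] F [-0.6  1.6  1. ] q [-44.  -6.  10. 110.   1.  76.  48.]
```

{"name": "step_arm", "arguments": {"rows": [{"angular": [0, 0, -0.003], "slide": [-0.055, -0.1, 0], "jaw": 1}, {"angular": [0, 0, 0], "slide": [-0.055, -0.1, 0], "jaw": 1}, {"angular": [0, 0, 0], "slide": [-0.055, -0.1, 0], "jaw": 1}, {"angular": [0, 0, 0], "slide": [0, 0, 0], "jaw": 1}, {"angular": [0, 0, 0], "slide": [0, 0, 0.1], "jaw": 1}, {"angular": [0, 0, 0], "slide": [0, 0, 0.1], "jaw": 1}, {"angular": [0, 0, 0], "slide": [0, 0, 0.1], "jaw": 1}, {"angular": [0, 0, 0], "slide": [0, 0, 0], "jaw": 1}]}}

```text
time_s: 2.55
tool_pos: [0.4535, 0.0755, 0.0695]
tool_rot: [-179.8, -0.4, 173.6]
force: [-0.6, -0.2, 0.9]
grip_width: 0.0871
grasp_force: 0.0
```

```bash
python3 st.py
```

```text
2.55 [0.4535 0.0755 0.0695] [-179.81   -0.43  173.63] stopframe [-0.2517 -0.1738] F [-0.6 -0.2  0.9] q [-35.   3.  23. 120.  -1.  58.  72.]
```

{"name": "step_arm", "arguments": {"rows": [{"angular": [0, 0, 0.002], "slide": [0, -0.01, 0.05], "jaw": 1}, {"angular": [0, 0, 0], "slide": [0, 0, 0.055], "jaw": 1}, {"angular": [0, 0, 0], "slide": [0, 0, 0], "jaw": 1}, {"angular": [0, 0, 0], "slide": [-0.02, 0, 0], "jaw": 1}, {"angular": [0, 0, 0], "slide": [-0.015, 0, 0], "jaw": 1}, {"angular": [0, 0, 0], "slide": [-0.015, 0, 0], "jaw": 1}, {"angular": [0, 0, 0], "slide": [-0.015, 0, 0], "jaw": 1}, {"angular": [0, 0, 0], "slide": [0, 0, 0], "jaw": 1}]}}

```text
time_s: 3.55
tool_pos: [0.49, 0.0658, 0.0202]
tool_rot: [-180.0, 0.1, 173.1]
force: [-0.1, 0.2, 0.0]
grip_width: 0.0868
grasp_force: 0.0
```

```bash
python3 st.py
```

```text
3.55 [0.49   0.0658 0.0202] [-1.8000e+02  9.0000e-02  1.7315e+02] stopframe [-0.2142 -0.1789] F [-0.1  0.2  0. ] q [-32.  12.  24. 118.  -6.  51.  78.]
```

{"name": "step_arm", "arguments": {"rows": [{"angular": [0, 0, 0], "slide": [-0.02, 0, 0.004], "jaw": 1}, {"angular": [0, 0, 0], "slide": [-0.02, 0, 0.004], "jaw": 1}, {"angular": [0, 0, 0], "slide": [-0.02, 0, 0], "jaw": 1}, {"angular": [0, 0, 0], "slide": [-0.02, 0, 0], "jaw": 1}, {"angular": [0, 0, 0], "slide": [-0.02, 0, 0], "jaw": 1}, {"angular": [0, 0, 0], "slide": [-0.02, 0, 0], "jaw": 1}]}}

```text
time_s: 4.3
tool_pos: [0.5492, 0.0587, 0.016]
tool_rot: [-180.0, 0.0, 173.2]
force: [-1.7, -0.4, -1.6]
grip_width: 0.0872
grasp_force: 0.7
```

```bash
python3 st.py; python3 - <<'E'
from h import *
for n,(x0,x1,y0,y1) in {'top':(120,320,120,270)}.items():
    im=env.read_camera(n);cr=cv2.resize(im[y0:y1,x0:x1],None,fx=4,fy=4,interpolation=cv2.INTER_CUBIC)
    cv2.imwrite('pics/c2.png',np.clip(cr[:,:,::-1]*1.6,0,255))
E
```

```text
4.3 [0.5492 0.0587 0.016 ] [-1.8000e+02  1.0000e-02  1.7316e+02] stopframe [-0.1547 -0.1788] F [-1.7 -0.4 -1.6] q [-29.  19.  24. 110.  -9.  53.  82.][ WARN:0@0.429] global loadsave.cpp:1063 imwrite_ Unsupported depth image for selected encoder is fallbacked to CV_8U.
```

View pics/c2.png

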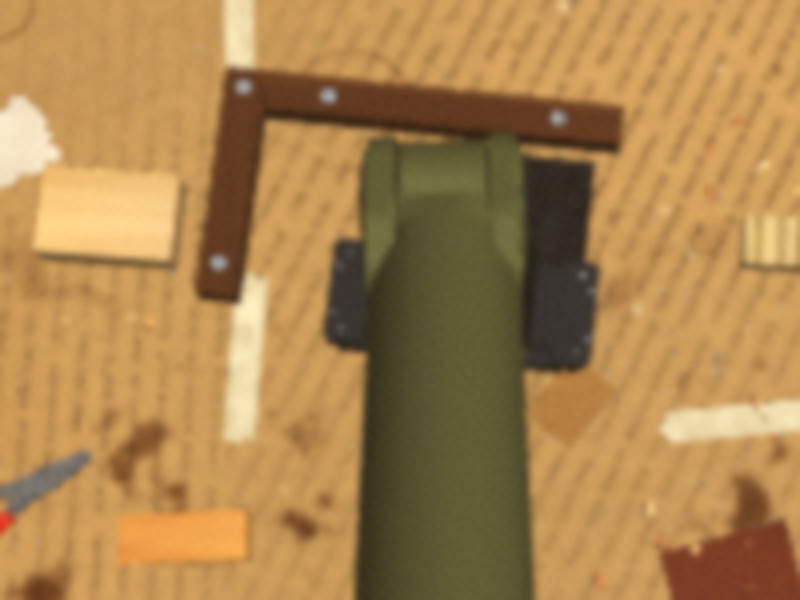

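The box, at right (525–592,160–265), has moved with the hand and runs parallel to the long strip. A gap of about 3 px is left.

{"name": "step_arm", "arguments": {"rows": [{"angular": [0, 0, 0], "slide": [-0.015, 0, 0], "jaw": 1}, {"angular": [0, 0, 0], "slide": [-0.008, 0, 0], "jaw": 1}, {"angular": [0, 0, 0], "slide": [-0.006, 0, 0], "jaw": 1}]}}

```text
time_s: 4.72
tool_pos: [0.5629, 0.0572, 0.0162]
tool_rot: [180.0, -0.0, 173.2]
force: [-2.1, 0.5, 1.8]
grip_width: 0.0876
grasp_force: 1.6
```

{"name": "step_arm", "arguments": {"rows": [{"angular": [0, 0, 0], "slide": [-0.004, 0, 0], "jaw": 1}, {"angular": [0, 0, 0], "slide": [0, 0, 0], "jaw": 1}]}}

```text
time_s: 4.97
tool_pos: [0.5652, 0.057, 0.0162]
tool_rot: [180.0, 0.0, 173.2]
force: [-0.9, 0.3, 1.4]
grip_width: 0.0873
grasp_force: 0.9
```

```bash
python3 st.py
```

```text
4.975 [0.5652 0.057  0.0162] [1.7999e+02 4.0000e-02 1.7317e+02] stopframe [-0.1386 -0.1786] F [-0.9  0.3  1.4] q [-29.  20.  24. 108. -10.  54.  83.]
```

{"name": "step_arm", "arguments": {"rows": [{"angular": [0, 0, 0], "slide": [-0.004, 0, 0], "jaw": 1}, {"angular": [0, 0, 0], "slide": [0, 0, 0], "jaw": 1}]}}

```text
time_s: 5.22
tool_pos: [0.5667, 0.0568, 0.016]
tool_rot: [180.0, -0.0, 173.2]
force: [-3.2, 0.9, 2.4]
grip_width: 0.0875
grasp_force: 1.6
```

{"name": "step_arm", "arguments": {"rows": [{"angular": [0, 0, 0], "slide": [-0.004, 0, 0], "jaw": 1}, {"angular": [0, 0, 0], "slide": [0, 0, 0], "jaw": 1}]}}

```text
time_s: 5.48
tool_pos: [0.5667, 0.0568, 0.0157]
tool_rot: [-180.0, -0.3, 173.2]
force: [-8.9, 0.8, 5.6]
grip_width: 0.0871
grasp_force: 3.9
```

{"name": "step_arm", "arguments": {"rows": [{"angular": [0, 0, 0], "slide": [-0.006, 0, 0], "jaw": 1}, {"angular": [0, 0, 0], "slide": [0, 0, 0], "jaw": 1}]}}

```text
time_s: 5.72
tool_pos: [0.5667, 0.0568, 0.0152]
tool_rot: [-180.0, -0.6, 173.2]
force: [-13.5, 1.3, 10.6]
grip_width: 0.087
grasp_force: 7.3
```

```bash
python3 st.py
```

```text
5.725 [0.5667 0.0568 0.0152] [-179.98   -0.63  173.17] stopframe [-0.137  -0.1786] F [-13.5   1.3  10.6] q [-28.  21.  23. 107. -10.  54.  83.]
```

{"name": "step_arm", "arguments": {"rows": [{"angular": [0, 0, 0], "slide": [0.04, 0, 0], "jaw": 1}, {"angular": [0, 0, 0], "slide": [0.04, 0, 0], "jaw": 1}, {"angular": [0, 0, 0], "slide": [0, 0, -0.1], "jaw": 1}, {"angular": [0, 0, 0], "slide": [0, 0, -0.1], "jaw": 1}, {"angular": [0, 0, 0.055], "slide": [0, 0, 0], "jaw": 1}, {"angular": [0, 0, 0.055], "slide": [0, 0, 0], "jaw": 1}, {"angular": [0, 0, 0.055], "slide": [0, 0, 0], "jaw": 1}, {"angular": [0, 0, 0.055], "slide": [0, 0, 0], "jaw": 1}]}}

```text
time_s: 6.72
tool_pos: [0.5334, 0.0606, 0.1165]
tool_rot: [179.9, 0.1, 133.2]
force: [-0.6, -0.4, -0.5]
grip_width: 0.0868
grasp_force: 0.0
```

{"name": "step_arm", "arguments": {"rows": [{"angular": [0, 0, 0.055], "slide": [0, 0, 0], "jaw": 1}, {"angular": [0, 0, 0.055], "slide": [0, 0, 0], "jaw": 1}, {"angular": [0, 0, 0.055], "slide": [0, 0, 0], "jaw": 1}, {"angular": [0, 0, 0.055], "slide": [0, 0, 0], "jaw": 1}, {"angular": [0, 0, 0.055], "slide": [0, 0, 0], "jaw": 1}, {"angular": [0, 0, 0], "slide": [0, 0, 0], "jaw": 1}]}}

```text
time_s: 7.48
tool_pos: [0.5331, 0.0606, 0.1164]
tool_rot: [179.9, -0.0, 84.2]
force: [-0.1, 0.1, -0.1]
grip_width: 0.0869
grasp_force: 0.0
```

```bash
python3 st.py
```

```text
7.475 [0.5331 0.0606 0.1164] [ 1.7987e+02 -1.0000e-02  8.4160e+01] stopframe [-0.1709 -0.1788] F [-0.1  0.1 -0.1] q [-40.  10.  33. 108.  -6.  64. -10.]
```

{"name": "step_arm", "arguments": {"rows": [{"angular": [0, 0, 0.006], "slide": [-0.077, 0.069, 0], "jaw": 1}, {"angular": [0, 0, 0], "slide": [-0.077, 0.069, 0], "jaw": 1}, {"angular": [0, 0, 0], "slide": [-0.077, 0.069, 0], "jaw": 1}, {"angular": [0, 0, 0], "slide": [0, 0, 0], "jaw": 1}, {"angular": [0, 0, 0], "slide": [0, 0, 0.05], "jaw": 1}, {"angular": [0, 0, 0], "slide": [0, 0, 0], "jaw": 1}]}}

```text
time_s: 8.22
tool_pos: [0.6199, -0.0647, 0.0892]
tool_rot: [-179.8, -0.0, 83.2]
force: [-0.4, 0.3, 0.6]
grip_width: 0.0867
grasp_force: 0.0
```

```bash
python3 st.py; python3 - <<'E'
from h import *
im=env.read_camera('wrist')
cv2.imwrite('pics/w3.png',np.clip(im[:,:,::-1]*1.4,0,255).astype(np.uint8))
E
```

```text
8.225 [ 0.6199 -0.0647  0.0892] [-179.79   -0.     83.16] stopframe [-0.0694 -0.2927] F [-0.4  0.3  0.6] q [-25.  24.  36.  97. -15.  65.   8.]
```

View pics/w3.png

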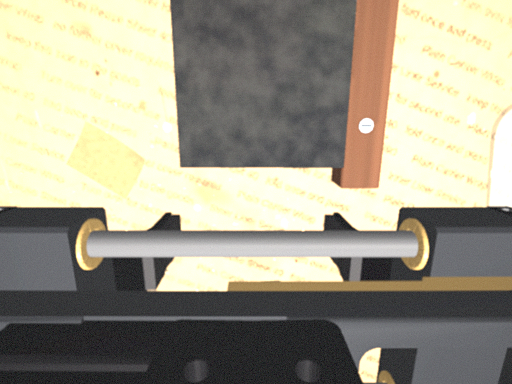

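The wrist view shows the box (175–355, 0–165) flat against the strip (350–395), and the fingertips just short of its right end.

{"name": "step_arm", "arguments": {"rows": [{"angular": [0, 0, 0], "slide": [0, 0, 0.07], "jaw": 1}, {"angular": [0, 0, 0], "slide": [0, 0, 0.076], "jaw": 1}, {"angular": [0, 0, 0], "slide": [0, 0, 0], "jaw": 1}, {"angular": [0, 0, 0], "slide": [0.02, 0, 0], "jaw": 1}, {"angular": [0, 0, 0], "slide": [0.02, 0, 0], "jaw": 1}, {"angular": [0, 0, 0], "slide": [0.02, 0, 0], "jaw": 1}]}}

```text
time_s: 9.02
tool_pos: [0.6265, -0.0364, 0.0199]
tool_rot: [179.8, 0.0, 83.0]
force: [-0.7, -2.8, 1.7]
grip_width: 0.0872
grasp_force: 1.6
```

{"name": "step_arm", "arguments": {"rows": [{"angular": [0, 0, 0], "slide": [0.02, 0, 0], "jaw": 1}, {"angular": [0, 0, 0], "slide": [0.02, 0, 0], "jaw": 1}, {"angular": [0, 0, 0], "slide": [0.02, 0, 0], "jaw": 1}, {"angular": [0, 0, 0], "slide": [0.02, 0, 0], "jaw": 1}, {"angular": [0, 0, 0], "slide": [0.02, 0, 0], "jaw": 1}]}}

```text
time_s: 9.65
tool_pos: [0.6312, 0.0141, 0.018]
tool_rot: [-180.0, 0.0, 83.0]
force: [-0.2, -3.7, 2.2]
grip_width: 0.0869
grasp_force: 1.5
```

```bash
python3 st.py
```

```text
9.65 [0.6312 0.0141 0.018 ] [-179.98    0.     82.98] stopframe [-0.0678 -0.213 ] F [-0.2 -3.7  2.2] q [-30.  29.  33.  99. -18.  58.   3.]
```

{"name": "step_arm", "arguments": {"rows": [{"angular": [0, 0, 0], "slide": [0.02, 0, 0], "jaw": 1}, {"angular": [0, 0, 0], "slide": [0.02, 0, 0], "jaw": 1}, {"angular": [0, 0, 0], "slide": [0.012, 0, 0], "jaw": 1}, {"angular": [0, 0, 0], "slide": [0.008, 0, 0], "jaw": 1}]}}

```text
time_s: 10.15
tool_pos: [0.6348, 0.0438, 0.018]
tool_rot: [-180.0, -0.0, 83.0]
force: [-0.4, -2.7, 0.9]
grip_width: 0.087
grasp_force: 1.3
```

{"name": "step_arm", "arguments": {"rows": [{"angular": [0, 0, 0], "slide": [0.006, 0, 0], "jaw": 1}, {"angular": [0, 0, 0], "slide": [0.004, 0, 0], "jaw": 1}, {"angular": [0, 0, 0], "slide": [0, 0, 0], "jaw": 1}]}}

```text
time_s: 10.52
tool_pos: [0.6354, 0.0473, 0.018]
tool_rot: [-180.0, 0.1, 83.0]
force: [-0.6, -4.3, 1.1]
grip_width: 0.0869
grasp_force: 2.1
```

{"name": "step_arm", "arguments": {"rows": [{"angular": [0, 0, 0], "slide": [0.005, 0, 0], "jaw": 1}, {"angular": [0, 0, 0], "slide": [0, 0, 0], "jaw": 1}]}}

```text
time_s: 10.78
tool_pos: [0.6354, 0.0474, 0.018]
tool_rot: [-180.0, 0.2, 82.9]
force: [-1.5, -8.1, 1.3]
grip_width: 0.0867
grasp_force: 4.0
```

```bash
python3 st.py
```

```text
10.775 [0.6354 0.0474 0.018 ] [-179.97    0.22   82.92] stopframe [-0.0678 -0.1795] F [-1.5 -8.1  1.3] q [-33.  30.  33.  98. -18.  58.  -0.]
```

{"name": "step_arm", "arguments": {"rows": [{"angular": [0, 0, 0], "slide": [0.008, 0, 0], "jaw": 1}, {"angular": [0, 0, 0], "slide": [0.004, 0, 0], "jaw": 1}, {"angular": [0, 0, 0], "slide": [0, 0, 0], "jaw": 1}]}}

```text
time_s: 11.15
tool_pos: [0.6354, 0.0474, 0.018]
tool_rot: [-179.9, 0.6, 82.8]
force: [-3.0, -15.9, 3.7]
grip_width: 0.0867
grasp_force: 8.3
```

```bash
python3 st.py
```

```text
11.15 [0.6354 0.0474 0.018 ] [-179.93    0.62   82.82] stopframe [-0.0677 -0.1795] F [ -3.  -15.9   3.7] q [-33.  30.  33.  98. -18.  58.  -1.]
```

{"name": "step_arm", "arguments": {"rows": [{"angular": [0, 0, 0], "slide": [-0.04, 0, 0], "jaw": 1}, {"angular": [0, 0, 0], "slide": [-0.05, 0, 0], "jaw": 1}, {"angular": [0, 0, 0], "slide": [0, 0, -0.1], "jaw": 1}, {"angular": [0, 0, 0], "slide": [0, 0, -0.1], "jaw": 1}, {"angular": [0, 0, 0], "slide": [-0.1, -0.05, -0.04], "jaw": 1}, {"angular": [0, 0, 0], "slide": [-0.1, -0.05, 0], "jaw": 1}, {"angular": [0, 0, 0], "slide": [-0.1, -0.05, 0], "jaw": 1}, {"angular": [0, 0, 0], "slide": [-0.1, -0.05, 0], "jaw": 1}, {"angular": [0, 0, 0], "slide": [0, 0, 0], "jaw": 1}]}}

```text
time_s: 12.28
tool_pos: [0.5052, -0.1777, 0.1385]
tool_rot: [179.9, -0.1, 82.5]
force: [0.8, 0.6, -0.8]
grip_width: 0.0865
grasp_force: 0.0
```

```bash
python3 st.py; python3 - <<'E'
from h import *
im=env.read_camera('top')
cv2.imwrite('pics/c4.png',np.clip(cv2.resize(im[115:265,120:320],None,fx=4,fy=4,interpolation=cv2.INTER_CUBIC)[:,:,::-1]*1.8,0,255).astype(np.uint8))
im=env.read_camera('scene')
cv2.imwrite('pics/s4.png',np.clip(cv2.resize(im[140:240,190:340],None,fx=5,fy=5,interpolation=cv2.INTER_CUBIC)[:,:,::-1]*1.8,0,255).astype(np.uint8))
E
```

```text
12.275 [ 0.5052 -0.1777  0.1385] [ 1.7993e+02 -1.2000e-01  8.2550e+01] stopframe [-0.1695 -0.4188] F [ 0.8  0.6 -0.8] q [-23.   9.  44. 107.  -7.  66.  16.]
```

View pics/c4.png

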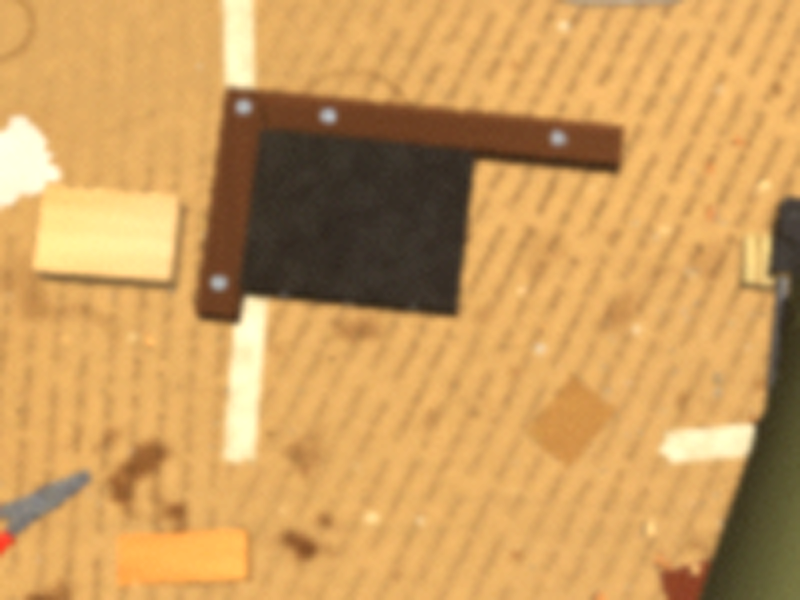

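View pics/s4.png

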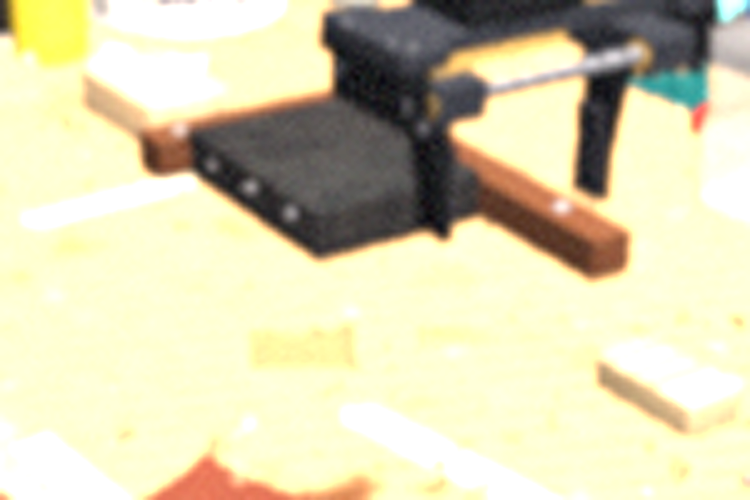

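The top view shows the box in the corner, with no visible gap at either strip and the bystanders unmoved. The scene view agrees, apart from the hand, which hides the right end. One more light nudge against the long strip will make sure the box is flat.

{"name": "step_arm", "arguments": {"rows": [{"angular": [0, 0, 0], "slide": [0.11, 0, 0], "jaw": 1}, {"angular": [0, 0, 0], "slide": [0.11, 0, 0], "jaw": 1}, {"angular": [0, 0, 0], "slide": [0.11, 0, 0], "jaw": 1}, {"angular": [0, 0, 0], "slide": [0.11, 0, 0], "jaw": 1}, {"angular": [0, 0, 0], "slide": [0.11, 0, 0], "jaw": 1}, {"angular": [0, 0, 0], "slide": [0.11, 0, 0], "jaw": 1}, {"angular": [0, 0, 0], "slide": [0, 0, 0], "jaw": 1}]}}

```text
time_s: 13.25
tool_pos: [0.5466, 0.1627, 0.1374]
tool_rot: [-179.9, -0.2, 83.7]
force: [0.3, 0.0, -0.6]
grip_width: 0.087
grasp_force: 0.0
```

{"name": "step_arm", "arguments": {"rows": [{"angular": [0, 0, -0.056], "slide": [0, 0, 0], "jaw": 1}, {"angular": [0, 0, -0.056], "slide": [0, 0, 0], "jaw": 1}, {"angular": [0, 0, -0.056], "slide": [0, 0, 0], "jaw": 1}, {"angular": [0, 0, -0.056], "slide": [0, 0, 0], "jaw": 1}, {"angular": [0, 0, -0.056], "slide": [0, 0, 0], "jaw": 1}, {"angular": [0, 0, -0.056], "slide": [0, 0, 0], "jaw": 1}, {"angular": [0, 0, -0.056], "slide": [0, 0, 0], "jaw": 1}, {"angular": [0, 0, -0.056], "slide": [0, 0, 0], "jaw": 1}, {"angular": [0, 0, -0.056], "slide": [0, 0, 0], "jaw": 1}, {"angular": [0, 0, 0], "slide": [0, 0, 0], "jaw": 1}]}}

```text
time_s: 14.5
tool_pos: [0.5474, 0.1542, 0.1379]
tool_rot: [180.0, -0.0, 173.7]
force: [-0.9, 0.6, -0.2]
grip_width: 0.087
grasp_force: 0.0
```

```bash
python3 st.py
```

```text
14.5 [0.5474 0.1542 0.1379] [ 1.7996e+02 -3.0000e-02  1.7367e+02] stopframe [-0.1681 -0.0842] F [-0.9  0.6 -0.2] q [-36.  12.  20. 102.  -5.  67.  69.]
```

{"name": "step_arm", "arguments": {"rows": [{"angular": [0, 0, 0.003], "slide": [0, 0, 0.09], "jaw": 1}, {"angular": [0, 0, 0], "slide": [0, 0, 0.09], "jaw": 1}, {"angular": [0, 0, 0], "slide": [0, 0, 0.06], "jaw": 1}, {"angular": [0, 0, 0], "slide": [0, 0, 0], "jaw": 1}, {"angular": [0, 0, 0], "slide": [-0.03, 0, 0], "jaw": 1}, {"angular": [0, 0, 0], "slide": [-0.015, 0, 0], "jaw": 1}, {"angular": [0, 0, 0], "slide": [-0.008, 0, 0], "jaw": 1}, {"angular": [0, 0, 0], "slide": [0, 0, 0], "jaw": 1}]}}

```text
time_s: 15.5
tool_pos: [0.5747, 0.1501, 0.0186]
tool_rot: [180.0, 0.1, 173.1]
force: [-0.1, 1.4, -0.2]
grip_width: 0.0873
grasp_force: 0.0
```

{"name": "step_arm", "arguments": {"rows": [{"angular": [0, 0, 0], "slide": [-0.006, 0, 0], "jaw": 1}, {"angular": [0, 0, 0], "slide": [-0.004, 0, 0], "jaw": 1}, {"angular": [0, 0, 0], "slide": [0, 0, 0], "jaw": 1}]}}

```text
time_s: 15.88
tool_pos: [0.5779, 0.1497, 0.0179]
tool_rot: [-180.0, -0.1, 173.2]
force: [-3.8, -0.5, 3.5]
grip_width: 0.0871
grasp_force: 2.2
```

```bash
python3 st.py
```

```text
15.875 [0.5779 0.1497 0.0179] [-1.7999e+02 -1.3000e-01  1.7317e+02] stopframe [-0.1373 -0.085 ] F [-3.8 -0.5  3.5] q [-33.  23.  19. 103.  -9.  55.  73.]
```

{"name": "step_arm", "arguments": {"rows": [{"angular": [0, 0, 0], "slide": [-0.008, 0, 0], "jaw": 1}, {"angular": [0, 0, 0], "slide": [-0.004, 0, 0], "jaw": 1}, {"angular": [0, 0, 0], "slide": [0, 0, 0], "jaw": 1}]}}

```text
time_s: 16.25
tool_pos: [0.578, 0.1498, 0.0172]
tool_rot: [-179.9, -0.8, 173.2]
force: [-18.7, 0.4, 13.5]
grip_width: 0.0872
grasp_force: 9.1
```

{"name": "step_arm", "arguments": {"rows": [{"angular": [0, 0, 0], "slide": [0.03, 0, 0], "jaw": 1}, {"angular": [0, 0, 0], "slide": [0.05, 0, 0], "jaw": 1}, {"angular": [0, 0, 0], "slide": [0, 0, -0.1], "jaw": 1}, {"angular": [0, 0, 0], "slide": [0, 0, -0.1], "jaw": 1}, {"angular": [0, 0, 0], "slide": [0, 0, -0.1], "jaw": 1}, {"angular": [0, 0, 0], "slide": [0.03, 0.1, 0], "jaw": 1}, {"angular": [0, 0, 0], "slide": [0.03, 0.1, 0], "jaw": 1}, {"angular": [0, 0, 0], "slide": [0.03, 0.1, 0], "jaw": 1}, {"angular": [0, 0, 0], "slide": [0.03, 0.1, 0], "jaw": 1}, {"angular": [0, 0, 0], "slide": [0, 0, 0], "jaw": 1}]}}

```text
time_s: 17.5
tool_pos: [0.5071, 0.3655, 0.1677]
tool_rot: [179.8, 0.0, 173.7]
force: [-0.6, -0.5, 0.4]
grip_width: 0.0871
grasp_force: 0.0
```

```bash
python3 st.py; python3 - <<'E'
from h import *
im=env.read_camera('top')
cv2.imwrite('pics/c5.png',np.clip(cv2.resize(im[115:265,120:320],None,fx=4,fy=4,interpolation=cv2.INTER_CUBIC)[:,:,::-1]*1.8,0,255).astype(np.uint8))
im=env.read_camera('scene')
cv2.imwrite('pics/s5.png',np.clip(cv2.resize(im[140:240,190:340],None,fx=5,fy=5,interpolation=cv2.INTER_CUBIC)[:,:,::-1]*1.4,0,255).astype(np.uint8))
E
```

```text
17.5 [0.5071 0.3655 0.1677] [1.7982e+02 1.0000e-02 1.7366e+02] stopframe [-0.2339  0.1206] F [-0.6 -0.5  0.4] q [-49.  17.  13.  92.  -4.  72.  49.]
```

View pics/c5.png

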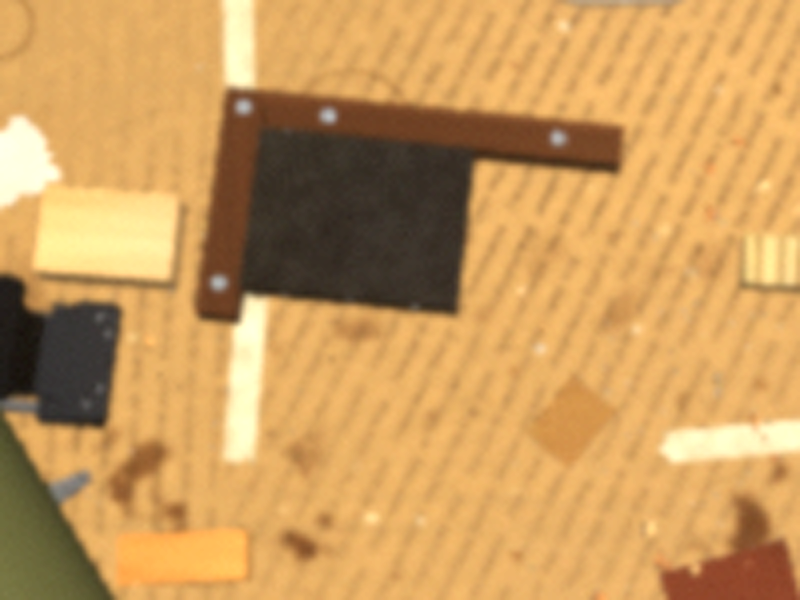

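View pics/s5.png

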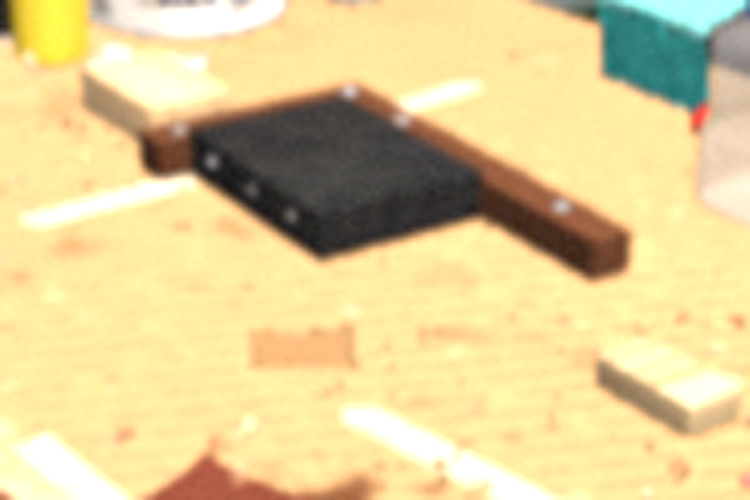

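Both views show the box (250–470,130–310 in the top crop) flush against both strips. The hand is clear and the bystanders are in place.

```bash
python3 -c "
from cell import env
print(env.sign_off())"
```

```text
the job is handed in; nothing more can be done
None
```

The steel box sits in the corner stop with no visible gap at the long or short strip, the hand is clear, the other loose things look unmoved, and the job was handed in at about 18 s.

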